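# Present the orange test phantom and switch on the reader

### The job

Turn the carousel on the scanner control desk until the test phantom with the orange band stands squarely in front of the reader's dark window. Only then flip the bat switch on the box with the orange face over to its green side, so that the reader starts on the right phantom, and leave the carousel as set. Leave the switch on the blue-faced box on, and leave the mouse, the power brick, the pen cup and the telephone handset where they are.

Things in the scene. Friction and masses are not known exactly. Their poses are not given: they have to be found in the camera images.
- carousel_base: Fixed black base of the carousel, origin on the turning axis at desk height, z up. The white reader head (45 mm deep, 90 mm wide, 75 mm high) belongs to it and stands on its -x side, its dark window looking along +x towards the axis; the window's face is 138 mm from the axis.
- carousel (a joint): Turn of the carousel plate, rad, without stops, counter-clockwise from above positive; at 0 (or any whole turn) the orange phantom is exactly in front of the window. It turns either way with friction (about 2 N at the rim pegs) and stays where it is left.
- rim_peg (a point): Half-way up one of eight equal rim pegs, 45 degrees apart, this one 22.5 degrees counter-clockwise from the orange phantom. They are upright aluminium pins, 14 mm in diameter, 32 mm high, spanning 32 to 64 mm above the desk, 112 mm from the carousel's axis, and fixed to its plate (a grey disc of 250 mm diameter, top face 32 mm above the desk).
- orange_phantom (a point): Axis of the orange-banded phantom, 58 mm above the desk, 70 mm from the carousel's axis. Four phantoms are fixed to the plate 90 degrees apart: white cylinders of 46 mm diameter with an orange, blue, grey or green band and top, their tops 91 mm above the desk.
- window_spot (a point): Point fixed to the base, straight in front of the middle of the reader window, where the orange phantom's axis should come; 70 mm from the carousel's axis, 58 mm above the desk.
- reader_box: Grey switch box with an orange face plate, 110 mm (its x) by 80 mm (its y) by 45 mm high, fixed to the desk; origin at the centre of its underside, z up. A bat switch stands in the middle of its top; its hinge axis runs along the box's y, 45 mm above the origin. On the face plate a green bar at the +x end marks on, a black bar at the -x end marks off.
- reader_switch (a joint): Angle of the orange-faced box's bat, rad. Snap-over switch with stops at -0.42 (off, leaning to the box's -x, black bar) and +0.42 (on, leaning to +x, green bar); 0 is upright. A spring drives it from upright to the nearer stop; about 3 N across the tip move it off a stop, less nearer upright. Starts off.
- reader_switch_tip (a point): Top end of the orange-faced box's bat, on its axis. The bat is a round steel lever, 16 mm thick over its top 30 mm and 12 mm thick below, its tip 65 mm from the hinge axis.
- lamp_box: Grey switch box with a blue face plate, 110 mm (its x) by 80 mm (its y) by 45 mm high, fixed to the desk; origin at the centre of its underside, z up. A bat switch stands in the middle of its top; its hinge axis runs along the box's y, 45 mm above the origin. On the face plate a green bar at the +x end marks on, a black bar at the -x end marks off.
- lamp_switch (a joint): Angle of the blue-faced box's bat, rad. Snap-over switch with stops at -0.42 (off, leaning to the box's -x, black bar) and +0.42 (on, leaning to +x, green bar); 0 is upright. A spring drives it from upright to the nearer stop; about 3 N across the tip move it off a stop, less nearer upright. Starts on and is to stay on.
- lamp_switch_tip (a point): Top end of the blue-faced box's bat, on its axis. The bat is a round steel lever, 16 mm thick over its top 30 mm and 12 mm thick below, its tip 65 mm from the hinge axis.
- mouse: Loose grey and white computer mouse, 105 by 58 by 32 mm; origin at the centre of its underside. To be left alone.
- power_brick: Loose black power brick, 87 by 60 by 51 mm; origin at the centre of its underside. To be left alone.
- pen_cup: Loose white square pen cup with a blue stripe, 71 mm square, 80 mm high, pens up to 121 mm; origin at the centre of its underside. To be left alone.
- handset: Loose black telephone handset lying flat, 60 by 150 by 24 mm; origin at the centre of its underside. To be left alone.
Not all that is in view belongs to the job. Leave any purple look-alike of the reader_box alone. What is shaped like the lamp_box but pink is not meant.

How it is judged (in metres and radians):
On the way, in this order (a step that is already met when the one before it is completed fails the run):
1. the orange phantom stands in front of the reader window, at rest, with the reader still off (horizontal distance between orange_phantom and window_spot below 0.012 m and velocity of joint carousel between -0.05 and 0.05 rad/s and value of joint reader_switch below -0.2 rad), for 0.3 s.
2. the reader's switch is flipped on (value of joint reader_switch above 0.3 rad), for 0.2 s.
At the end, for the whole second after the job is handed in: the orange phantom's axis is within 12 mm of the spot in front of the reader window and the carousel is at rest, the orange-faced box's switch is on (over 0.3 rad to its green side) and the blue-faced box's switch is still on (horizontal distance between orange_phantom and window_spot below 0.012 m and velocity of joint carousel between -0.05 and 0.05 rad/s and value of joint each of reader_switch, lamp_switch above 0.3 rad); the robot touches nothing.
It fails at once if the reader is switched on while the orange phantom is not in front of its window (value of joint reader_switch above 0.1 rad and not (horizontal distance between orange_phantom and window_spot below 0.02 m)).
It fails at once if the blue-faced box's switch is flipped or half flipped (value of joint lamp_switch below 0.1 rad).
It fails at once if the mouse, power brick, pen cup or handset is shifted by more than 20 mm (distance of any of mouse, power_brick, pen_cup, handset from where it was at the start of the episode above 0.02 m).
It also fails if it takes over 72 s, if anything falls off the work surface, if the arm or the gripper's body presses on something with over 40 N, if the wrist force passes 120 N, or if a joint passes its speed limit or range.

### The arm

A 6-joint arm with a two-finger parallel gripper is mounted at the origin on the work surface. World frame = base frame: x ahead of the robot, y to its left, z up, the work surface at z = 0. Lengths are in mm, angles in rad, forces in N, time in s.
With the tool pointing down it reaches from about 400 to 925 mm from the base axis. Payload 12.5 kg.
Tool frame: the origin (TCP) lies on the mounting face of the last link; the fingertips stand 190 mm ahead of it and the grasp point (between the pads) lies 171 mm ahead of it; x points along the fingers, y is the direction in which the jaws open and shut, and the axes are right-handed (so a half turn about x gives the same grasp; the last joint's range is limited). The gripper opens to 95 mm and grips with 3 to 60 N. Pads are 20 mm wide; open, the fingers measure 119 mm over their backs; the gripper's body (75 mm by 180 mm) begins 59 mm behind the grasp point.
Start: joints at [-1.324, 0.491, 1.559, -0, 1.092, -0.106], TCP at [215.973, -586.498, 404.761] pointing down, gripper open.
Joint ranges: [-3.1, 3.1], [-0.84, 2.19], [0.05, 2.79], [-1.13, 4.28], [0.06, 2.93], [-2.69, 2.69]. Speed limits (rad/s): [2.22, 2.22, 2.79, 3.14, 3.14, 3.14].

### API

Orientations are given as [roll, pitch, yaw] about the fixed x, y, z axes, in that order (R = Rz(yaw) Ry(pitch) Rx(roll)).
In Python, from cell import env, eyes gives the robot as it stands. The module is installed in compiled form; this text tells all that it offers.
- The arm moves only by the tool jog_arm, never from a script. Its argument "deltas" is one flat list of numbers, 7 for each row, row after row: the shift along the tool's x, y, z in mm, then the turn, a rotation vector about the tool's x, y, z in rad, then the opening, from 0 (shut) to 1 (fully open). A call has 1 to 10 rows; each row shifts and turns the pose as measured when the row begins, along the tool's axes as they then stand; what a row does not reach is not made up. A row lasts 1/8 s, in which the tool goes at most 62.5 mm and 10.7 degrees, less where a joint would pass 70% of its speed; a pose out of reach is approached as far as the arm can. A call is refused whole if a number of a shift passes 62.5 or a number of a turn 0.188, either way. A call with a gripper value outside its range is refused whole. The fingers move at their own pace and stop on an object; the grip force is fixed at half the most. Time passes only in rows, so rows that do not move let the fingers close. It gives the time, the measured TCP pose, the force and the opening at its end, in the units of the state.
- env.state(): the state, without advancing time (a new reading comes with each control period).
- eyes.read_camera(name): name is "scene" or "top" or "wrist"; returns a dict with "image" (480x640x3 uint8, red, green, blue), "fovy" (degrees; the focal length in pixels is half the picture's height over the tangent of half this angle, whatever the lens; pixels are square), "cx", "cy" (the principal point, pixels), "world_from_camera" (4x4, takes a point from camera to world coordinates). Camera axes: x right, y up, looking along -z (the intrinsics and any distortion apply to the point x, -y, -z); pixel columns grow to the right and rows downward; lengths in mm; the calibration is good to about 2 mm. The wrist camera is an equidistant fisheye: a pixel r from the principal point sees the ray r / f radians off the axis. A picture is of the moment at which its call begins. There is no depth.
- env.job_done(): hands the job in, once; it reports no verdict.
The state is a dict: "t": time; "joints": joint angles; "qvel": joint speeds; "tau": joint torques, N m; "eef_pos": TCP position; "tcp_rot": TCP orientation; "ft_force": force on the tool from outside, world axes, zero at the start; "moment": the same for the moment, N m; "opening": opening from 0.0 (shut) to 1.0 (fully open).
Only numpy, scipy, OpenCV 4.12 (cv2) and the standard library are available. Lean on these libraries where they do the work, as an engineer would, in place of code of your own. Each camera call takes 0.05 s, during which the arm holds its last target.

## Working session

There is one attempt and no reset: what is moved stays moved. The work goes in short steps, Python scripts to look and compute and a tool call to move; the robot and the scene stay as the last step left them, time stands still between calls to the robot, and variables do not carry over. Pictures are saved under pics/ and viewed, and the job is handed in when it is done.

Besides the shell and the picture viewer there is one more tool, called after "Emit:" by a JSON object that holds its "name" and its "arguments", one argument or row to a line. jog_arm: Moves the arm, as the interface text tells. Its arguments: {"type":"object","properties":{"deltas":{"type":"array","items":{"type":"number"}}},"required":["deltas"]}

```bash
mkdir -p pics
cat > h.py <<'E'
import numpy as np,cv2
from cell import env,eyes
def cam(n,save=None):
    c=eyes.read_camera(n)
    if save: cv2.imwrite('pics/'+save,cv2.cvtColor(c['image'],cv2.COLOR_RGB2BGR))
    return c
def ray(c,u,v,fish=False):
    f=240/np.tan(np.radians(c['fovy'])/2); x=(u-c['cx']);y=(v-c['cy'])
    if fish:
        r=np.hypot(x,y);th=r/f; d=np.array([x/r*np.sin(th),-y/r*np.sin(th),-np.cos(th)])
    else: d=np.array([x/f,-y/f,-1.])
    T=c['world_from_camera']; return T[:3,3],T[:3,:3]@d
def onz(c,u,v,z,fish=False):
    o,d=ray(c,u,v,fish); return (o+d*(z-o[2])/d[2])
def proj(c,p):
    T=c['world_from_camera'];q=T[:3,:3].T@(np.array(p)-T[:3,3]);f=240/np.tan(np.radians(c['fovy'])/2)
    return c['cx']-f*q[0]/q[2], c['cy']+f*q[1]/q[2]
E
python3 - <<'E'
from h import *
for n in ['scene','top','wrist']:
    c=cam(n,n+'0.png'); print(n,c['fovy'],c['cx'],c['cy'],{k:v for k,v in c.items() if k not in('image','fovy','cx','cy')})
print(env.state())
E
```

```text
scene 49.944917790202936 303.8745269103341 236.78175170947432 {'world_from_camera': array([[-8.30488793e-01, -3.70118217e-01,  4.16294210e-01,
         1.20853434e+03],
       [ 5.56709992e-01, -5.77028825e-01,  5.97588252e-01,
         7.13510044e+02],
       [ 1.90354603e-02,  7.28045493e-01,  6.85264483e-01,
         1.14201367e+03],
       [ 0.00000000e+00,  0.00000000e+00,  0.00000000e+00,
         1.00000000e+00]])}
top 42.042209143043486 324.0115659379183 242.5514084752413 {'world_from_camera': array([[-1.00654123e-03,  9.95820248e-01, -9.13291897e-02,
         4.08831235e+02],
       [-9.99992317e-01, -6.56332195e-04,  3.86453235e-03,
        -2.08282268e+02],
       [ 3.78843728e-03,  9.13323778e-02,  9.95813258e-01,
         1.64125152e+03],
       [ 0.00000000e+00,  0.00000000e+00,  0.00000000e+00,
         1.00000000e+00]])}
wrist 65.70646984690485 320.3195305782975 245.260100450132 {'world_from_camera': array([[ 3.46217370e-01,  9.08762536e-01,  2.32989670e-01,
         2.81293775e+02],
       [-9.38154321e-01,  3.35357415e-01,  8.60341433e-02,
        -5.61728305e+02],
       [ 4.97930281e-05, -2.48366780e-01,  9.68666062e-01,
         3.84248214e+02],
       [ 0.00000000e+00,  0.00000000e+00,  0.00000000e+00,
         1.00000000e+00]])}
{'t': 0.15, 'joints': array([-1.32361875e+00,  4.91433314e-01,  1.55928055e+00,  1.25776966e-05,
        1.09169886e+00, -1.05613380e-01]), 'qvel': array([ 0.00019846, -0.00076413, -0.00158171, -0.00023865,  0.00154845,
       -0.000762  ]), 'tau': array([ 2.65342875e-03, -6.12897992e+01, -2.58277273e+01,  6.93544233e-02,
        4.73237049e-02, -6.42511964e-05]), 'eef_pos': array([ 215.961542  , -586.49558025,  404.29828808]), 'tcp_rot': array([-1.69001361,  1.56997618,  1.8043642 ]), 'ft_force': array([-0.12174166,  0.29630679,  0.05657107]), 'moment': array([ 0.00189293,  0.00453456, -0.02199631]), 'opening': 0.9981046394217435}
```

View pics/top0.png

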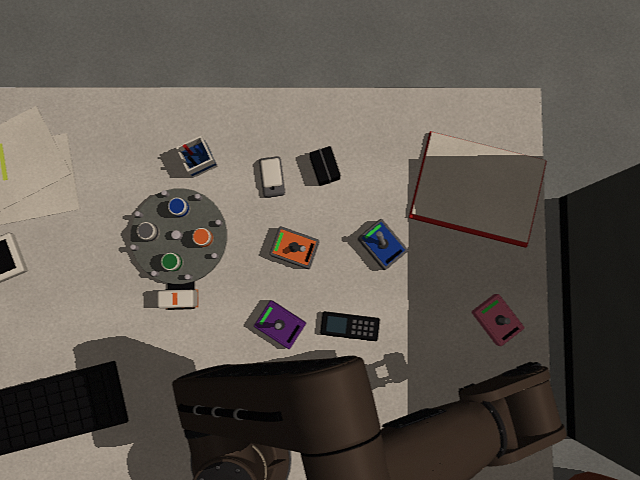

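View pics/scene0.png

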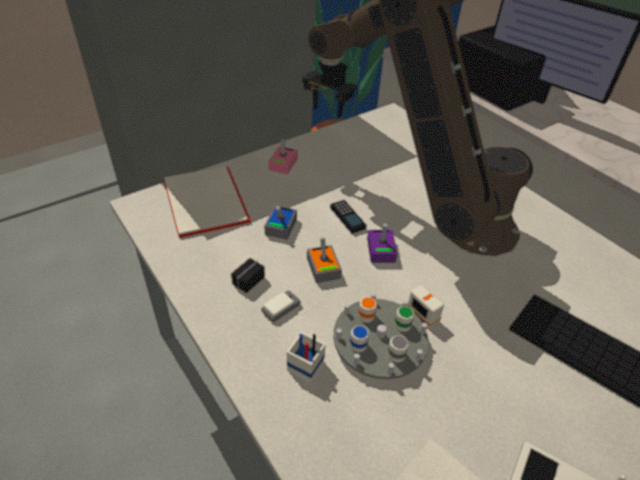

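View pics/wrist0.png

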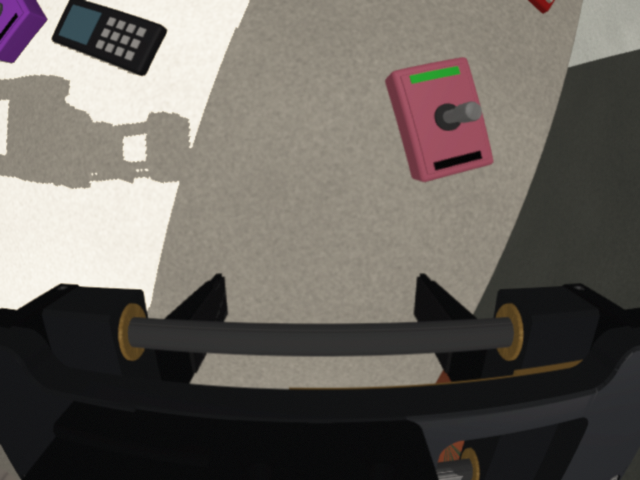

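Top view: the carousel is at (175,237), with the orange phantom at (202,237) and the reader head at (178,298). The boxes are orange (292,248), purple (278,322), blue (381,243) and pink (497,319). The orange one is the reader_box and the blue one the lamp_box; purple and pink are look-alikes to leave alone. I'll measure and confirm with a crop.

```bash
cat > m.py <<'E'
from h import *
c=cam('top','top1.png');im=c['image'];hsv=cv2.cvtColor(im,cv2.COLOR_RGB2HSV)
def blobs(lo,hi,box,amin=15):
    m=cv2.inRange(hsv,np.array(lo),np.array(hi));k=np.zeros_like(m);x0,y0,x1,y1=box;k[y0:y1,x0:x1]=255;m&=k
    n,l,s,ce=cv2.connectedComponentsWithStats(m)
    return [(ce[i],s[i,4],(l==i)) for i in range(1,n) if s[i,4]>=amin]
car=(120,185,230,288)
P={}
for n,lo,hi in [('orange',(4,150,120),(18,255,255)),('blue',(105,120,60),(125,255,255)),('green',(50,100,50),(80,255,255))]:
    b=max(blobs(lo,hi,car),key=lambda b:b[1]); ct=cv2.findContours(b[2].astype(np.uint8),0,1)[0]
    (u,v),r=cv2.minEnclosingCircle(max(ct,key=len)); P[n]=onz(c,b[0][0],b[0][1],91)
    print(n,b[0],b[1],(u,v),r,P[n])
m=(P['blue']+P['green'])/2;print('axis from blue/green',m, 'dist',np.linalg.norm(P['blue']-P['green']),np.linalg.norm(P['orange']-m))
d=P['orange']-m;print('orange dir',np.degrees(np.arctan2(d[1],d[0])))
for n,box in [('orangebox',(255,215,330,275)),('bluebox',(345,210,415,275))]:
    for lab,lo,hi in [('greenbar',(45,100,60),(75,255,255)),('black',(0,0,0),(180,255,45))]:
        for b in blobs(lo,hi,box): print(n,lab,b[0],b[1],onz(c,*b[0],45))
b=max(blobs((4,150,120),(18,255,255),(255,215,330,275)),key=lambda b:b[1])
hull=cv2.convexHull(max(cv2.findContours(b[2].astype(np.uint8),0,1)[0],key=len));R=cv2.minAreaRect(hull);print(R,onz(c,*R[0],45))
cv2.imwrite('pics/crop_%d.png'%(env.state()['t']*100),cv2.cvtColor(cv2.resize(im[180:330,115:265],None,fx=4,fy=4,interpolation=2),4))
cv2.imwrite('pics/cropb_%d.png'%(env.state()['t']*100),cv2.cvtColor(cv2.resize(im[200:350,240:420],None,fx=4,fy=4,interpolation=2),4))
E
python3 m.py;ls pics
```

```text
orange [200.50289017 235.86705202] 173 (200.42958068847656, 235.95069885253906) 7.5034027099609375 [567.94846994  93.62639321  91.        ]
blue [176.28125 205.55625] 160 (176.296875, 205.6171875) 7.148110866546631 [644.27971002 155.53336939  91.        ]
green [169.42682927 260.91463415] 164 (169.593017578125, 260.88372802734375) 7.2925124168396 [505.463462   169.68536452  91.        ]
axis from blue/green [574.87158601 162.60936696  91.        ] dist 139.53576488681193 69.3295045653486
orange dir -95.73100218511415
orangebox greenbar [278.18 241.48] 50 [558.06718301 -96.85942179  45.        ]
orangebox black [294.21518987 246.89873418] 79 [ 544.08315154 -138.05079197   45.        ]
orangebox black [308.95918367 252.20408163] 49 [ 530.41238104 -175.87563824   45.        ]
orangebox black [289.31914894 261.85106383] 47 [ 505.69462325 -125.65331971   45.        ]
bluebox greenbar [372.61016949 230.74576271] 59 [ 585.63621449 -339.49810063   45.        ]
bluebox black [368.85714286 250.30357143] 112 [ 535.18936532 -329.46131186   45.        ]
bluebox black [381.78 244.36] 50 [ 550.46887339 -362.75777286   45.        ]
bluebox black [393.11111111 256.07936508] 63 [ 520.29900263 -391.52063021   45.        ]
((293.7828063964844, 246.70816040039062), (37.467872619628906, 25.427026748657227), 19.653823852539062) [ 544.57440001 -136.94044386   45.        ]
crop_20.png
cropb_20.png
scene0.png
top0.png
top1.png
wrist0.png
```

View pics/crop_20.png

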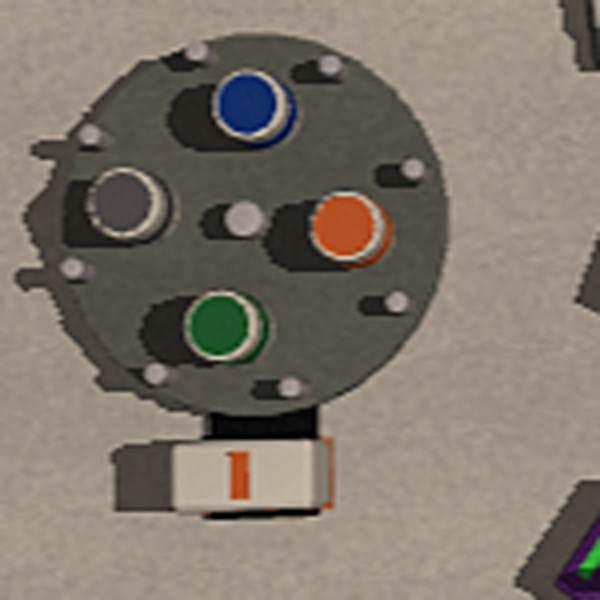

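View pics/cropb_20.png

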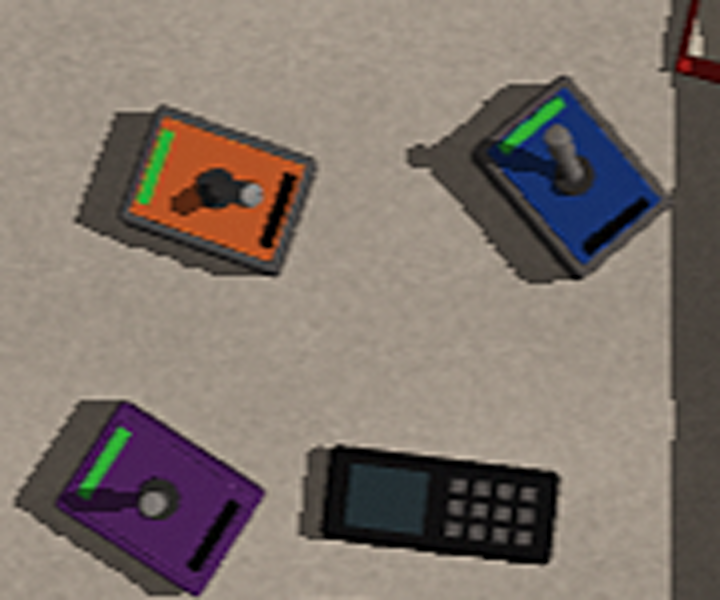

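The crops confirm it. The orange-faced box's bat leans right towards its black bar (off), and the blue box's bat leans to green (on). Next I'll measure the direction of the reader head, the pegs and the bat.

Run:
```python
from h import *
from scipy.spatial.transform import Rotation as Ro
c=cam('top');im=c['image'];g=cv2.cvtColor(im,cv2.COLOR_RGB2HSV)
sub=im[285:315,150:205]
m=((sub.min(2)>140)&(sub.max(2).astype(int)-sub.min(2)<40)).astype(np.uint8)
for r in sub[12:13]: print(r.tolist())
print(sub[:,20].tolist())
# larger scale crop
cv2.imwrite('pics/head.png',cv2.cvtColor(cv2.resize(im[280:320,145:210],None,fx=12,fy=12,interpolation=0),4))
ax=np.array([574.9,162.6])
for n,(u,v) in dict(a=(197,51),b=(330,65),c=(414,169),d=(397,301),e=(290,387),f=(156,373),g=(73,268),h=(90,134)).items():
    p=onz(c,115+(u+.5)/4-.5,180+(v+.5)/4-.5,64)[:2]-ax;print(n,p,np.hypot(*p),np.degrees(np.arctan2(p[1],p[0])))
s=env.state();print(Ro.from_euler('xyz',s['tcp_rot']).as_matrix().round(3))
```

```text
[[77, 72, 65], [75, 70, 64], [75, 70, 63], [75, 70, 62], [76, 70, 62], [75, 70, 63], [66, 60, 56], [81, 74, 66], [142, 131, 118], [180, 167, 151], [184, 171, 155], [182, 170, 154], [181, 170, 153], [181, 169, 154], [179, 167, 151], [182, 170, 154], [181, 169, 153], [182, 171, 155], [182, 171, 154], [184, 172, 154], [182, 171, 155], [182, 178, 163], [183, 141, 120], [178, 68, 20], [180, 79, 35], [180, 78, 32], [182, 86, 38], [185, 148, 124], [186, 179, 166], [184, 172, 157], [184, 173, 156], [185, 173, 157], [185, 173, 157], [185, 174, 158], [187, 175, 157], [186, 174, 158], [185, 173, 158], [187, 174, 158], [187, 174, 158], [186, 173, 157], [187, 174, 158], [196, 183, 166], [185, 174, 157], [149, 139, 124], [129, 119, 107], [132, 122, 111], [129, 122, 110], [134, 93, 73], [148, 110, 89], [157, 149, 137], [159, 148, 134], [156, 145, 132], [158, 146, 133], [161, 150, 135], [162, 150, 136]]
[[9, 8, 9], [12, 10, 12], [15, 14, 14], [9, 8, 10], [0, 0, 0], [145, 135, 119], [170, 158, 143], [189, 176, 158], [185, 174, 157], [184, 173, 158], [182, 172, 155], [182, 173, 156], [182, 171, 155], 
[... 192 characters left out ...]
[181, 168, 154], [171, 160, 145], [161, 149, 135], [156, 144, 131], [157, 146, 132]]
a [107.46424783  31.60642243] 112.0157600528331 16.38919228113418
b [ 98.39978498 -53.35465478] 111.93407376746167 -28.467580282084374
c [  31.54721399 -107.87132106] 112.3897175760495 -73.69832059866229
d [-52.53780466 -98.34308934] 111.49701403575538 -118.11245919075732
e [-106.82987703  -31.7582083 ] 111.45046622215254 -163.4439266962164
f [-97.93557603  52.83541255] 111.2787395333319 151.65351493796535
g [-31.45125911 106.90005456] 111.4307110437928 106.39450608042152
h [54.08029666 98.40178028] 112.28351993876967 61.207395947520105
[[-0.     0.346 -0.938]
 [ 0.    -0.938 -0.346]
 [-1.    -0.    -0.   ]]
```

View pics/head.png

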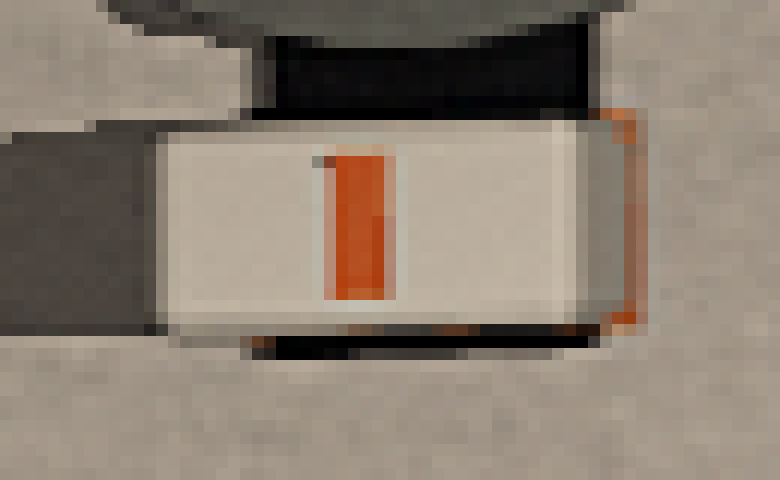

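Run:
```python
from h import *
c=cam('top');ax=np.array([574.9,162.6])
def d(u,v,z):
    p=onz(c,u,v,z)[:2]-ax;print(u,v,p.round(1),np.hypot(*p).round(1),np.degrees(np.arctan2(p[1],p[0])).round(2)%360)
d(175.1,298.3,75);d(175.1,289.9,75); d(174.5,298.5,75)
for z in (0,10,20,30): d(180.,286.5,z)
# corners
for u,v in[(158,290.6),(192.8,289.7),(192.8,306.6),(158,307.2)]: d(u,v,75)
# box bat top
ax=np.zeros(2)
d(240+251/4-.4,200+193/4-.4,104)
d(240+560/4-.4,200+135/4-.4,104)
```

```text
175.1 298.3 [-161.9   -5.2] 162.0 181.83
175.1 289.9 [-141.    -4.7] 141.1 181.93
174.5 298.5 [-162.4   -3.7] 162.4 181.3
180.0 286.5 [-1.309e+02  1.000e-01] 130.9 179.93
180.0 286.5 [-131.1   -2.1] 131.1 180.92
180.0 286.5 [-131.3   -4.4] 131.4 181.91
180.0 286.5 [-131.6   -6.6] 131.7 182.89
158 290.6 [-142.7   37.9] 147.6 165.12
192.8 289.7 [-140.5  -48.9] 148.8 199.2
192.8 306.6 [-182.5  -49.7] 189.2 195.23
158 307.2 [-183.9   36.9] 187.6 168.64
302.35 247.85 [ 536.7 -160.7] 560.3 343.33
379.6 233.35 [ 572.6 -351.9] 672.1 328.43
```

```bash
cat >> h.py <<'E'
from scipy.spatial.transform import Rotation as Ro
def pose():
    s=env.state();R=Ro.from_euler('xyz',s['tcp_rot']).as_matrix();return s,s['eef_pos'],np.degrees(np.arctan2(R[1,1],R[0,1])),R
def plan(way,op,start=None):
    # way: list of (x,y,z,psi deg); prints tool rows
    s,p,psi,R=pose(); print('t',s['t'],'now',p.round(1),round(psi,2),'tilt',R[:,0].round(3),'F',s['ft_force'].round(1),'op',round(s['opening'],3))
    out=[]
    for w in way:
        a=np.radians(psi);d=np.array(w[:3])-p
        loc=[-d[2],d[0]*np.cos(a)+d[1]*np.sin(a),d[0]*np.sin(a)-d[1]*np.cos(a)]
        da=(w[3]-psi+180)%360-180
        out+= [round(loc[0],1),round(loc[1],1),round(loc[2],1),round(-np.radians(da),4),0,0,op]
        p=np.array(w[:3]);psi=w[3]
    for i in range(0,len(out),7): print(out[i:i+7])
def line(tgt,n):
    s,p,psi,R=pose();da=(tgt[3]-psi+180)%360-180
    return [tuple(p+(np.array(tgt[:3])-p)*k/n)+(psi+da*k/n,) for k in range(1,n+1)]
E
python3 -c "
from h import *
plan(line((673.3,109.2,404,61.5),17),.35)"
```

```text
t 0.3 now [ 216.  -586.5  404.6] -69.78 tilt [-0.  0. -1.] F [0.  0.1 0.1] op 0.999
[np.float64(0.0), np.float64(-29.1), np.float64(-39.4), np.float64(-0.1348), 0, 0, 0.35]
[np.float64(0.0), np.float64(-23.6), np.float64(-42.9), np.float64(-0.1348), 0, 0, 0.35]
[np.float64(0.0), np.float64(-17.6), np.float64(-45.7), np.float64(-0.1348), 0, 0, 0.35]
[np.float64(0.0), np.float64(-11.3), np.float64(-47.7), np.float64(-0.1348), 0, 0, 0.35]
[np.float64(0.0), np.float64(-4.8), np.float64(-48.7), np.float64(-0.1348), 0, 0, 0.35]
[np.float64(0.0), np.float64(1.8), np.float64(-48.9), np.float64(-0.1348), 0, 0, 0.35]
[np.float64(0.0), np.float64(8.4), np.float64(-48.2), np.float64(-0.1348), 0, 0, 0.35]
[np.float64(0.0), np.float64(14.8), np.float64(-46.7), np.float64(-0.1348), 0, 0, 0.35]
[np.float64(0.0), np.float64(20.9), np.float64(-44.3), np.float64(-0.1348), 0, 0, 0.35]
[np.float64(0.0), np.float64(26.7), np.float64(-41.1), np.float64(-0.1348), 0, 0, 0.35]
[np.float64(0.0), np.float64(32.0), np.float64(-37.1), np.float64(-0.1348), 0, 0, 0.35]
[np.float64(0.0), np.float64(36.7), np.float64(-32.5), np.float64(-0.1348), 0, 0, 0.35]
[np.float64(0.0), np.float64(40.7), np.float64(-27.2), np.float64(-0.1348), 0, 0, 0.35]
[np.float64(0.0), np.float64(44.0), np.float64(-21.5), np.float64(-0.1348), 0, 0, 0.35]
[np.float64(0.0), np.float64(46.5), np.float64(-15.4), np.float64(-0.1348), 0, 0, 0.35]
[np.float64(0.0), np.float64(48.1), np.float64(-9.0), np.float64(-0.1348), 0, 0, 0.35]
[np.float64(0.0), np.float64(48.9), np.float64(-2.5), np.float64(-0.1348), 0, 0, 0.35]
```

Emit:
{"name": "jog_arm", "arguments": {
  "deltas": [0,-29,-39,-0.135,0,0,0.35,0,-24,-43,-0.135,0,0,0.35,0,-18,-46,-0.135,0,0,0.35,0,-11,-48,-0.135,0,0,0.35,0,-5,-49,-0.135,0,0,0.35,0,2,-49,-0.135,0,0,0.35,0,8,-48,-0.135,0,0,0.35,0,15,-47,-0.135,0,0,0.35,0,21,-44,-0.135,0,0,0.35]
}}

```text
t: 1.42
eef_pos: [457.0, -204.4, 404.3]
tcp_rot: [0.963, 1.569, -0.577]
ft_force: [0.5, -0.1, -0.5]
opening: 0.352
```

```bash
sed -i 's/loc=\[-d\[2\],/loc=[-d[2],/; s/    for i in range(0,len(out),7): print(out\[i:i+7\])/    for i in range(0,len(out),7): print([float(v) for v in out[i:i+7]])/' h.py
python3 -c "
from h import *
plan(line((673.3,109.2,404,61.5),9),.35)"
```

```text
t 1.425 now [ 457.  -204.4  404.3] 1.74 tilt [ 0.001 -0.001 -1.   ] F [ 0.5 -0.1 -0.5] op 0.352
[0.0, 25.1, -34.1, -0.1159, 0.0, 0.0, 0.35]
[0.0, 28.9, -31.0, -0.1159, 0.0, 0.0, 0.35]
[0.0, 32.2, -27.4, -0.1159, 0.0, 0.0, 0.35]
[0.0, 35.2, -23.5, -0.1159, 0.0, 0.0, 0.35]
[0.0, 37.7, -19.3, -0.1159, 0.0, 0.0, 0.35]
[0.0, 39.7, -14.8, -0.1159, 0.0, 0.0, 0.35]
[0.0, 41.1, -10.1, -0.1159, 0.0, 0.0, 0.35]
[0.0, 42.0, -5.3, -0.1159, 0.0, 0.0, 0.35]
[0.0, 42.3, -0.4, -0.1159, 0.0, 0.0, 0.35]
```

Emit:
{"name": "jog_arm", "arguments": {
  "deltas": [0,25,-34,-0.116,0,0,0.35,0,29,-31,-0.116,0,0,0.35,0,32,-27,-0.116,0,0,0.35,0,35,-23,-0.116,0,0,0.35,0,38,-19,-0.116,0,0,0.35,0,40,-15,-0.116,0,0,0.35,0,41,-10,-0.116,0,0,0.35,0,42,-5,-0.116,0,0,0.35,0,42,0,-0.116,0,0,0.35,0,0,0,0,0,0,0.35]
}}

```text
t: 2.68
eef_pos: [675.5, 126.1, 404.1]
tcp_rot: [-0.098, 1.568, -0.554]
ft_force: [-0.0, 0.7, 0.5]
opening: 0.35
```

```bash
python3 -c "
from h import *
plan(line((673.3,109.2,330,61.5),2),.35)
cam('wrist','w2.png')"
```

```text
t 2.675 now [675.5 126.1 404.1] 63.91 tilt [ 0.002 -0.001 -1.   ] F [-0.   0.7  0.5] op 0.35
[37.0, -8.1, 2.7, 0.021, 0.0, 0.0, 0.35]
[37.0, -8.0, 2.9, 0.021, 0.0, 0.0, 0.35]
```

View pics/w2.png

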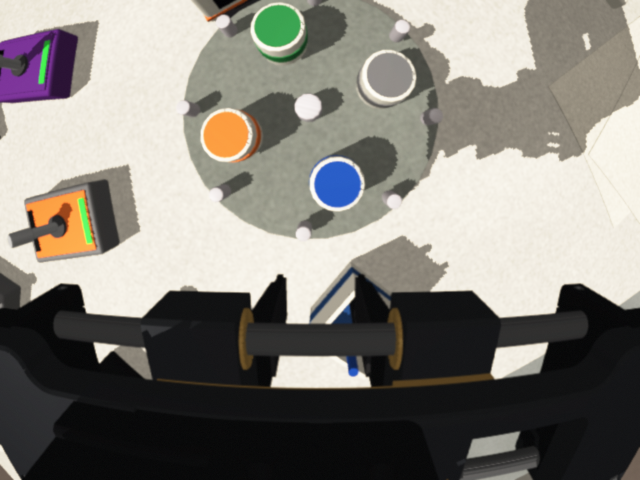

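The pen cup stands right beside this peg, so the gripper body would pass close to the pens. I'll use the peg at -73.7° instead.

```bash
python3 -c "
from h import *
plan(line((606.3,55.1,340,16.3),6),.35)"
```

```text
t 2.725 now [675.  125.  404.1] 63.78 tilt [ 0.002 -0.002 -1.   ] F [0.3 0.1 0.5] op 0.35
[10.7, -15.5, -5.1, 0.1381, 0.0, 0.0, 0.35]
[10.7, -16.1, -2.9, 0.1381, 0.0, 0.0, 0.35]
[10.7, -16.3, -0.7, 0.1381, 0.0, 0.0, 0.35]
[10.7, -16.3, 1.6, 0.1381, 0.0, 0.0, 0.35]
[10.7, -15.9, 3.8, 0.1381, 0.0, 0.0, 0.35]
[10.7, -15.2, 5.9, 0.1381, 0.0, 0.0, 0.35]
```

Emit:
{"name": "jog_arm", "arguments": {
  "deltas": [10,-15.5,-5,0.138,0,0,0.35,11,-16,-3,0.138,0,0,0.35,11,-16,-1,0.138,0,0,0.35,11,-16,1.5,0.138,0,0,0.35,11,-16,4,0.138,0,0,0.35,11,-15,6,0.138,0,0,0.35,0,0,0,0,0,0,0.35]
}}

```text
t: 3.6
eef_pos: [600.3, 48.2, 338.4]
tcp_rot: [0.069, 1.568, -1.255]
ft_force: [0.6, -0.2, 0.3]
opening: 0.353
```

```bash
python3 -c "
from h import *
plan(line((606.3,55.1,280,16.3),3),.35)
cam('wrist','w3.png')"
```

```text
t 3.6 now [600.3  48.2 338.4] 14.13 tilt [ 0.001 -0.003 -1.   ] F [ 0.6 -0.2  0.3] op 0.353
[19.5, 2.5, -1.7, -0.0126, 0.0, 0.0, 0.35]
[19.5, 2.5, -1.7, -0.0126, 0.0, 0.0, 0.35]
[19.5, 2.5, -1.7, -0.0126, 0.0, 0.0, 0.35]
```

View pics/w3.png

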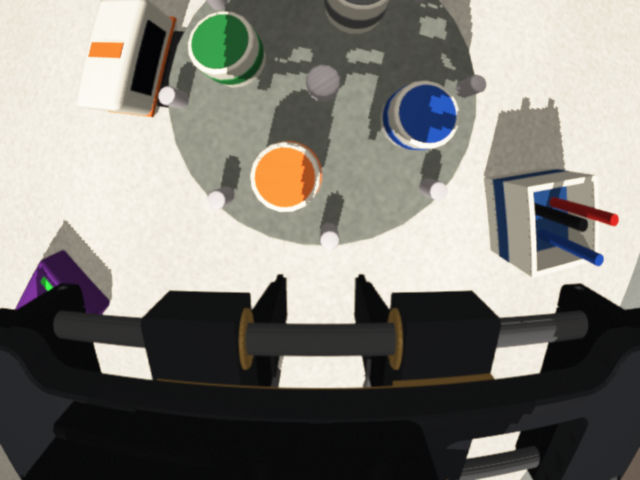

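```bash
python3 -c "
from h import *
c=cam('wrist')
for p in [(330,240.),(217,201),(168,96),(438,191)]: print(p,onz(c,*p,64,True))
for p in [(285,176)]: print('or',onz(c,*p,91,True))
plan(line((606.3,55.1,280,16.3),3),.35)
"
```

```text
(330, 240.0) [606.31833902  57.79654438  64.        ]
(217, 201) [521.77217589  65.74222984  64.        ]
(168, 96) [468.19696849 132.22515289  64.        ]
(438, 191) [671.87194262 111.643036    64.        ]
or [567.0581147  96.3641099  91.       ]
t 3.7 now [601.3  49.1 339.2] 14.33 tilt [ 0.003 -0.003 -1.   ] F [ 0.9 -0.3  0.8] op 0.354
[19.7, 2.1, -1.5, -0.0115, 0.0, 0.0, 0.35]
[19.7, 2.1, -1.5, -0.0115, 0.0, 0.0, 0.35]
[19.7, 2.2, -1.5, -0.0115, 0.0, 0.0, 0.35]
```

Emit:
{"name": "jog_arm", "arguments": {
  "deltas": [27,2.5,-2,-0.017,0,0,0.35,27,2,-2,-0.017,0,0,0.35,26,2,-2,0,0,0,0.35,26,1,-2,0,0,0,0.35,0,0,0,0,0,0,0.35]
}}

```text
t: 4.32
eef_pos: [609.7, 60.0, 234.0]
tcp_rot: [1.035, 1.56, -0.238]
ft_force: [0.5, -0.9, 1.0]
opening: 0.349
```

```bash
python3 -c "
from h import *
plan(line((606.3,56.3,232,16.3),1),.2)
"
```

```text
t 4.325 now [609.7  60.  234. ] 17.09 tilt [ 0.011 -0.003 -1.   ] F [ 0.5 -0.9  1. ] op 0.349
[2.0, -4.3, 2.6, 0.0138, 0.0, 0.0, 0.2]
```

Emit:
{"name": "jog_arm", "arguments": {
  "deltas": [2,-4,3,0.014,0,0,0.25,0,0,0,0,0,0,0.2]
}}

```text
t: 4.58
eef_pos: [607.1, 55.9, 233.9]
tcp_rot: [1.085, 1.557, -0.201]
ft_force: [-1.8, -0.1, -2.2]
opening: 0.218
```

```bash
cat > arc.py <<'E'
from h import *
import sys
ax=np.array([575,163.2]);r=112.
def arc(a0,a1,n,z=232,op=.2):
    w=[]
    for k in range(1,n+1):
        a=a0+(a1-a0)*k/n;t=np.radians(a);w.append((ax[0]+r*np.cos(t),ax[1]+r*np.sin(t),z,a+90))
    plan(w,op)
arc(*[float(x) for x in sys.argv[1:3]],int(sys.argv[3]))
s,p,psi,R=pose();q=p+171*R[:,0];d=q[:2]-ax;print('grasp',q.round(1),'r',np.hypot(*d),'ang',np.degrees(np.arctan2(d[1],d[0])))
E
python3 arc.py -73.7 -128 8; python3 -c "
from h import *
cam('wrist','w4.png')"
```

```text
t 4.575 now [607.1  55.9 233.9] 16.33 tilt [ 0.013 -0.003 -1.   ] F [-1.8 -0.1 -2.2] op 0.218
[1.9, -14.0, -0.8, 0.119, 0.0, 0.0, 0.2]
[-0.0, -13.2, -0.8, 0.1185, 0.0, 0.0, 0.2]
[-0.0, -13.2, -0.8, 0.1185, 0.0, 0.0, 0.2]
[-0.0, -13.2, -0.8, 0.1185, 0.0, 0.0, 0.2]
[-0.0, -13.2, -0.8, 0.1185, 0.0, 0.0, 0.2]
[-0.0, -13.2, -0.8, 0.1185, 0.0, 0.0, 0.2]
[-0.0, -13.2, -0.8, 0.1185, 0.0, 0.0, 0.2]
[-0.0, -13.2, -0.8, 0.1185, 0.0, 0.0, 0.2]
grasp [609.4  55.4  62.9] r 113.100201920071 ang -72.31296691195256
```

View pics/w4.png

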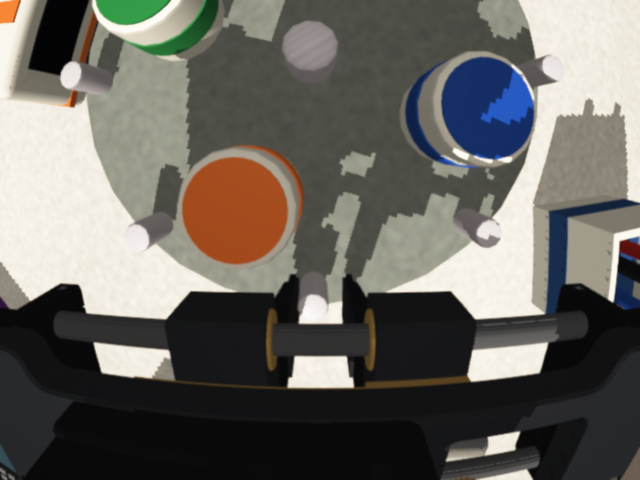

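The peg (315,295) is between the fingers. Starting the turn.

Emit:
{"name": "jog_arm", "arguments": {
  "deltas": [1,-13,-1,0.118,0,0,0.2,0,-13,-1,0.118,0,0,0.2,0,-13,-1,0.118,0,0,0.2]
}}

```text
t: 5.0
eef_pos: [569.3, 52.0, 235.2]
tcp_rot: [1.515, 1.548, -0.135]
ft_force: [2.5, -0.7, -1.6]
opening: 0.204
```

```bash
python3 arc.py -95 -130 5
```

```text
t 5.0 now [569.3  52.  235.2] -4.51 tilt [ 0.022 -0.003 -1.   ] F [ 2.5 -0.7 -1.6] op 0.204
[3.2, -17.7, -0.3, 0.1308, 0.0, 0.0, 0.2]
[-0.0, -13.6, -0.8, 0.1222, 0.0, 0.0, 0.2]
[-0.0, -13.6, -0.8, 0.1222, 0.0, 0.0, 0.2]
[-0.0, -13.6, -0.8, 0.1222, 0.0, 0.0, 0.2]
[-0.0, -13.6, -0.8, 0.1222, 0.0, 0.0, 0.2]
grasp [573.1  51.5  64.2] r 111.75024791393786 ang -90.97530347669974
```

Emit:
{"name": "jog_arm", "arguments": {
  "deltas": [2,-14,-1,0.122,0,-0.012,0.2,1,-13,-1,0.122,0,-0.01,0.2,0,-13,-1,0.122,0,-0.005,0.2]
}}

```text
t: 5.38
eef_pos: [531.5, 62.1, 234.8]
tcp_rot: [2.504, 1.565, 0.476]
ft_force: [2.3, -0.9, -1.7]
opening: 0.196
```

```bash
python3 arc.py -115 -143 4
```

```text
t 5.375 now [531.5  62.1 234.8] -26.2 tilt [ 0.005  0.003 -1.   ] F [ 2.3 -0.9 -1.7] op 0.196
[2.8, -16.9, 1.5, 0.1013, 0.0, 0.0, 0.2]
[-0.0, -13.6, -0.8, 0.1222, 0.0, 0.0, 0.2]
[-0.0, -13.6, -0.8, 0.1222, 0.0, 0.0, 0.2]
[-0.0, -13.6, -0.8, 0.1222, 0.0, 0.0, 0.2]
grasp [532.4  62.5  63.8] r 109.31825042457963 ang -112.95166780645464
```

Emit:
{"name": "jog_arm", "arguments": {
  "deltas": [2,-15,2,0.115,0,-0.004,0.2,0,-13,-0.5,0.12,0,-0.004,0.2,0,-12,-0.5,0.11,0,-0.004,0.2,0,0,0,0,0,0,0.2]
}}

```text
t: 5.88
eef_pos: [497.9, 82.6, 236.2]
tcp_rot: [-2.771, 1.56, 1.128]
ft_force: [0.5, -0.6, 0.5]
opening: 0.197
```

```bash
python3 arc.py -140 -155 2; python3 -c "
from h import *
cam('wrist','w5.png')"; python3 m.py | head -5
```

```text
t 5.875 now [497.9  82.6 236.2] -46.57 tilt [ 0.005  0.01  -1.   ] F [ 0.5 -0.6  0.5] op 0.197
[4.2, -26.7, -1.4, 0.1908, 0.0, 0.0, 0.2]
[-0.0, -14.6, -1.0, 0.1309, 0.0, 0.0, 0.2]
grasp [498.7  84.3  65.3] r 109.80303519075983 ang -134.03591457504123Traceback (most recent call last):
  File "m.py", line 10, in <module>
    b=max(blobs(lo,hi,car),key=lambda b:b[1]); ct=cv2.findContours(b[2].astype(np.uint8),0,1)[0]
ValueError: max() iterable argument is empty
```

View pics/w5.png

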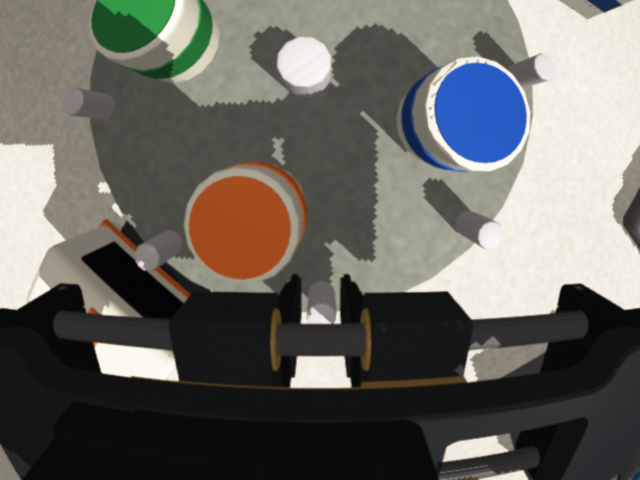

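View pics/top1.png

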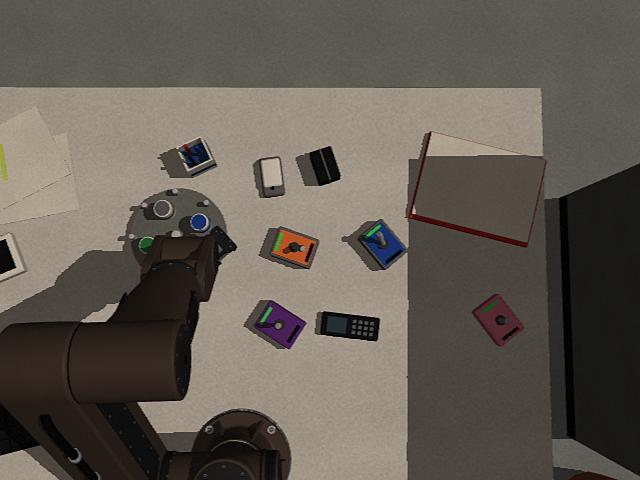

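```bash
cat > ow.py <<'E'
from h import *
c=cam('wrist');im=c['image'];hsv=cv2.cvtColor(im,cv2.COLOR_RGB2HSV);ax=np.array([575,163.2])
W=c['world_from_camera']
P={}
for n,lo,hi in [('orange',(4,150,80),(18,255,255)),('blue',(105,120,60),(125,255,255)),('green',(50,100,40),(80,255,255))]:
    m=cv2.morphologyEx(cv2.inRange(hsv,np.array(lo),np.array(hi)),cv2.MORPH_OPEN,np.ones((5,5),np.uint8))
    k,l,s,ce=cv2.connectedComponentsWithStats(m)
    if k<2: continue
    i=1+np.argmax(s[1:,4]);p=onz(c,*ce[i],89,True);d=p[:2]-ax;P[n]=p
    print(n,ce[i].round(1),s[i,4],p.round(1),'r',np.hypot(*d).round(1),'ang',np.degrees(np.arctan2(d[1],d[0])).round(1))
E
python3 ow.py
python3 -c "
from h import *
c=cam('wrist');p=onz(c,320,290,64,True)[:2]-[575,163.2];print(p,np.degrees(np.arctan2(p[1],p[0])))"
```

```text
orange [237.7 227.6] 8087 [510.4 135.4  89. ] r 70.4 ang -156.7
blue [479.1 112.9] 7123 [600.9 102.   89. ] r 66.4 ang -67.0
green [128.   22.1] 3371 [538.9 223.3  89. ] r 70.1 ang 121.0
[-68.27009179 -71.62348443] -133.62682431964774
```

Emit:
{"name": "jog_arm", "arguments": {
  "deltas": [3,-14,1,0.12,0,-0.004,0.2,0,-13,0,0.12,0,-0.004,0.2,0,-11,0,0.11,0,0,0.2,0,0,0,0,0,0,0.2,0,0,0,0,0,0,0.2]
}}

```text
t: 6.7
eef_pos: [476.4, 110.7, 233.2]
tcp_rot: [-2.138, 1.555, 1.41]
ft_force: [0.7, 0.4, -0.8]
opening: 0.202
```

```bash
python3 arc.py -155 -156 1;python3 ow.py; python3 -c "
from h import *
cam('wrist','w6.png')"
```

```text
t 6.7 now [476.4 110.7 233.2] -66.74 tilt [ 0.003  0.016 -1.   ] F [ 0.7  0.4 -0.8] op 0.202
[1.2, -7.9, 0.7, -0.013, 0.0, 0.0, 0.2]
grasp [476.8 113.3  62.3] r 110.09016187581008 ang -153.0700069102604
orange [235.3 231.5] 8293 [504.1 157.6  89. ] r 71.1 ang -175.5
blue [480.  109.8] 7510 [578.6  96.3  89. ] r 67.0 ang -86.9
green [121.1  23.6] 3581 [560.6 231.4  89. ] r 69.7 ang 101.9
```

View pics/w6.png

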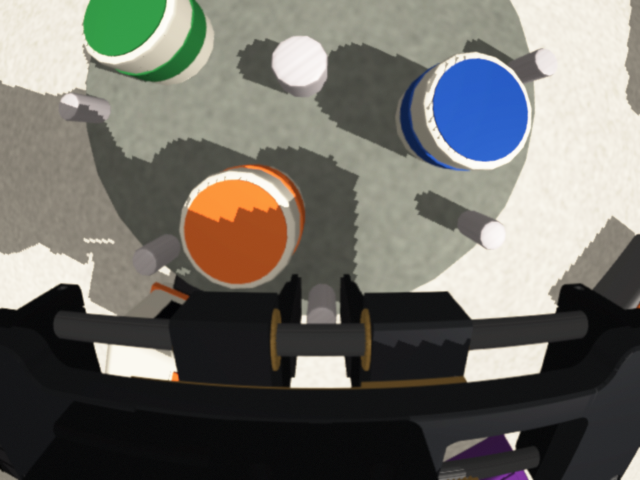

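Emit:
{"name": "jog_arm", "arguments": {
  "deltas": [0,-5.5,0,0.03,0,-0.01,0.2,0,0,0,0,0,0,0.2]
}}

```text
t: 7.05
eef_pos: [474.2, 115.6, 233.2]
tcp_rot: [-1.87, 1.545, 1.645]
ft_force: [0.3, 0.0, -0.6]
opening: 0.202
```

```bash
python3 arc.py -155 -156 1;python3 ow.py
```

```text
t 7.05 now [474.2 115.6 233.2] -68.6 tilt [-0.002  0.025 -1.   ] F [ 0.3  0.  -0.6] op 0.202
[1.2, -2.5, 0.7, -0.0454, 0.0, 0.0, 0.2]
grasp [473.9 119.9  62.3] r 109.97946878417677 ang -156.82169852758693
orange [240.5 229.9] 8310 [503.8 161.4  89. ] r 71.2 ang -178.6
blue [488.  114.5] 7470 [574.9  96.1  89. ] r 67.1 ang -90.1
green [130.1  21.3] 3266 [563.3 231.7  89. ] r 69.5 ang 99.7
```

Emit:
{"name": "jog_arm", "arguments": {
  "deltas": [0,0,0,0,0,0,0.3,0,0,0,0,0,0,0.32,-30,1,0,0,0,0.01,0.35,-40,1,0,0,0,0.015,0.35,-40,0,0,0,0,0,0.35]
}}

```text
t: 7.72
eef_pos: [474.8, 112.0, 343.6]
tcp_rot: [3.007, 1.569, 0.24]
ft_force: [-0.6, 0.5, 0.1]
opening: 0.35
```

```bash
python3 -c "
from h import *
plan(line((560,-260,320,-66),8),0)"
```

```text
t 7.725 now [474.8 112.  343.6] -68.56 tilt [ 0.002  0.    -1.   ] F [-0.6  0.5  0.1] op 0.35
[3.0, 47.2, 7.1, -0.0056, 0.0, 0.0, 0.0]
[3.0, 47.1, 7.3, -0.0056, 0.0, 0.0, 0.0]
[3.0, 47.1, 7.6, -0.0056, 0.0, 0.0, 0.0]
[3.0, 47.0, 7.9, -0.0056, 0.0, 0.0, 0.0]
[3.0, 47.0, 8.1, -0.0056, 0.0, 0.0, 0.0]
[3.0, 47.0, 8.4, -0.0056, 0.0, 0.0, 0.0]
[3.0, 46.9, 8.7, -0.0056, 0.0, 0.0, 0.0]
[3.0, 46.9, 8.9, -0.0056, 0.0, 0.0, 0.0]
```

```bash
python3 -c "
from h import *
plan(line((520,-206,340,-19.3),8),0)"
```

```text
t 7.725 now [474.8 112.  343.6] -68.56 tilt [ 0.002  0.    -1.   ] F [-0.6  0.5  0.1] op 0.35
[0.5, 39.1, 9.3, -0.1075, 0.0, 0.0, 0.0]
[0.5, 37.8, 13.4, -0.1075, 0.0, 0.0, 0.0]
[0.5, 36.2, 17.4, -0.1075, 0.0, 0.0, 0.0]
[0.5, 34.1, 21.2, -0.1075, 0.0, 0.0, 0.0]
[0.5, 31.6, 24.7, -0.1075, 0.0, 0.0, 0.0]
[0.5, 28.8, 28.0, -0.1075, 0.0, 0.0, 0.0]
[0.5, 25.6, 30.9, -0.1075, 0.0, 0.0, 0.0]
[0.5, 22.2, 33.5, -0.1075, 0.0, 0.0, 0.0]
```

Emit:
{"name": "jog_arm", "arguments": {
  "deltas": [0,39,9,-0.108,0,0,0,0,38,13,-0.108,0,0,0,0,36,17,-0.108,0,0,0,0,34,21,-0.108,0,0,0,0,32,25,-0.108,0,0,0,0,29,28,-0.108,0,0,0,0,26,31,-0.108,0,0,0,0,22,33,-0.108,0,0,0,0,0,0,0,0,0,0]
}}

```text
t: 8.85
eef_pos: [527.1, -214.7, 347.5]
tcp_rot: [1.892, 1.561, 0.02]
ft_force: [-0.1, -0.2, 0.2]
opening: 0.003
```

```bash
python3 m.py | head -6; python3 -c "
from h import *
plan(line((522,-202,268,-19.3),3),0)"
```

```text
t 8.9 now [ 526.8 -213.5  347.5] -17.3 tilt [ 0.009  0.001 -1.   ] F [-0.2 -0.1 -0.2] op 0.003
[26.5, -2.7, -3.2, 0.0116, 0.0, 0.0, 0.0]
[26.5, -2.7, -3.1, 0.0116, 0.0, 0.0, 0.0]
[26.5, -2.7, -3.1, 0.0116, 0.0, 0.0, 0.0]Traceback (most recent call last):
  File "m.py", line 10, in <module>
    b=max(blobs(lo,hi,car),key=lambda b:b[1]); ct=cv2.findContours(b[2].astype(np.uint8),0,1)[0]
ValueError: max() iterable argument is empty
```

View pics/top1.png

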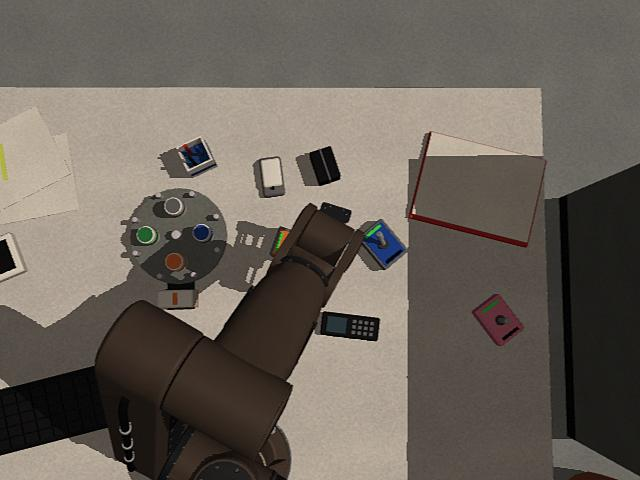

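The carousel is in clear view with the orange phantom at (175,261), in shadow in front of the head. I'll measure it with a lower brightness threshold.

```bash
sed -i "s/(4,150,120),(18,255,255)),('blue'/(4,150,60),(18,255,255)),('blue'/;s/(50,100,50)/(50,100,30)/;s/(105,120,60)/(105,120,40)/" m.py; python3 m.py | head -5
python3 - <<'E'
from h import *
c=cam('top');im=c['image']
cv2.imwrite('pics/crop9.png',cv2.cvtColor(cv2.resize(im[180:330,115:265],None,fx=4,fy=4,interpolation=2),4))
E
```

```text
orange [173.29479769 260.96531792] 173 (173.2042236328125, 260.8943786621094) 7.439778804779053 [505.32998744 160.08474114  91.        ]
blue [200.75903614 232.04819277] 166 (201.0, 232.0) 7.280210018157959 [577.52433963  93.1510693   91.        ]
green [144.56097561 234.1402439 ] 164 (144.5957489013672, 234.1702117919922) 7.306525707244873 [572.3619905  233.06187983  91.        ]
axis from blue/green [574.94316506 163.10647456  91.        ] dist 140.00601684002746 69.67872969543586
orange dir -177.51449422454306
```

View pics/crop9.png

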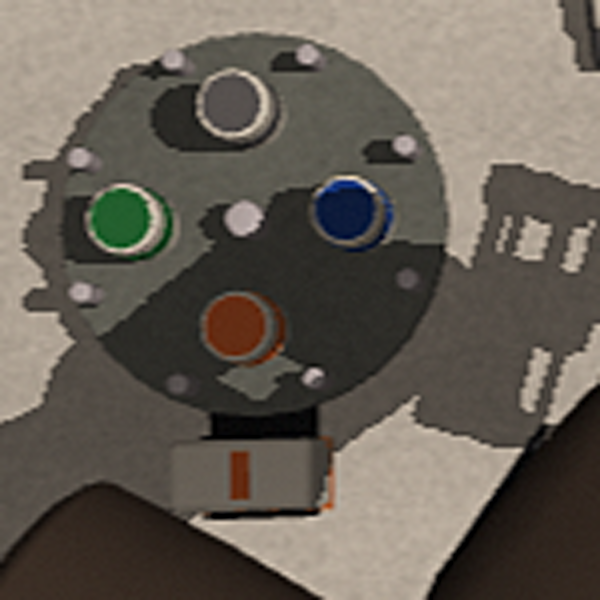

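Orange sits at -177.7° and the window direction is about -178.2°, so the offset is around 1 mm. Now the switch: I'll descend behind the bat on its black-bar side.

Emit:
{"name": "jog_arm", "arguments": {
  "deltas": [26,-2.5,-3,0.012,0,0,0,26,-2.5,-3,0.012,0,0,0,26,-2,-2,0.012,0,0,0,0,0,0,0,0,0,0]
}}

```text
t: 9.5
eef_pos: [523.0, -196.8, 269.1]
tcp_rot: [1.98, 1.561, 0.073]
ft_force: [0.8, -0.6, -0.2]
opening: 0.002
```

```bash
python3 -c "
from h import *
s,p,psi,R=pose();tip=p+190*R[:,0];u=np.array([.3305,.9438]);d=tip[:2]-[544.4,-136.7]
print('tip',tip.round(1),'along',d@u,'across',d@[-u[1],u[0]])
plan(line((522,-202,268,-19.3),1),0)
cam('wrist','w10.png')"
```

```text
tip [ 524.9 -196.7   79.1] along -63.056008129087935 across -1.4049251585018891
t 9.5 now [ 523.  -196.8  269.1] -19.26 tilt [ 0.01   0.001 -1.   ] F [ 0.8 -0.6 -0.2] op 0.002
[1.1, 0.8, 5.2, 0.0007, 0.0, 0.0, 0.0]
```

View pics/w10.png

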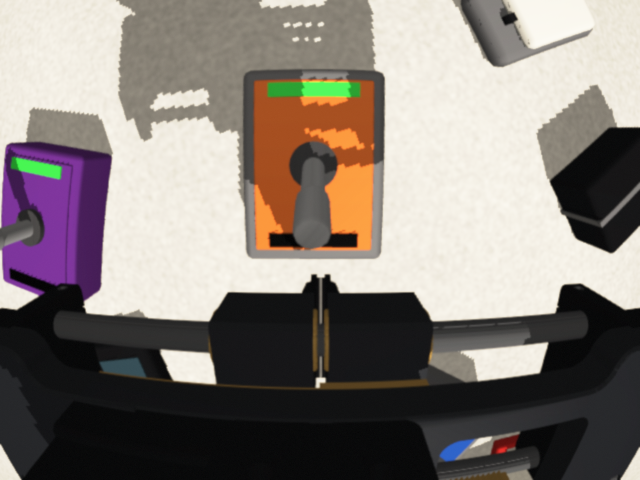

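The bat (312,230) is straight ahead of the closed fingers (320,280), and the box ahead is the orange one with its green bar at the far end. Pushing.

Emit:
{"name": "jog_arm", "arguments": {
  "deltas": [0,-1,-14,0,0,0,0,0,-1,-13,0,0,0,0,0,0,-12,0,0,0,0,0,0,-10,0,0,0,0,0,0,0,0,0,0,0]
}}

```text
t: 10.18
eef_pos: [539.2, -145.8, 273.9]
tcp_rot: [1.763, 1.554, -0.142]
ft_force: [-0.5, -0.2, -0.5]
opening: 0.002
```

```bash
python3 -c "
from h import *
s,p,psi,R=pose();tip=p+190*R[:,0];u=np.array([.3305,.9438]);d=tip[:2]-[544.4,-136.7]
print('tip',tip.round(1),'along',d@u,'across',d@[-u[1],u[0]],s['ft_force'],R[:,0])
cam('wrist','w11.png')"
```

```text
tip [ 542.3 -146.3   83.9] along -9.709922846795005 across -1.1937056516908222 [-0.4931504  -0.16272099 -0.52512274] [ 0.01661568 -0.00237996 -0.99985912]
```

View pics/w11.png

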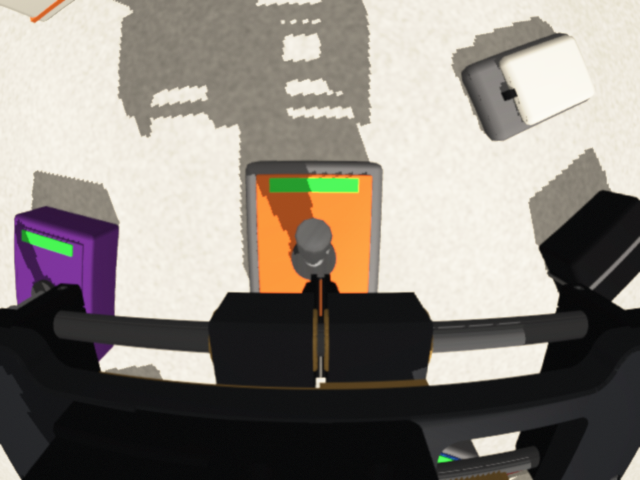

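The bat's tip at (313,235) has moved toward the green bar and the force is about 0, so it appears to have snapped over. I'll back off and lift clear.

Emit:
{"name": "jog_arm", "arguments": {
  "deltas": [0,0,20,0,0,0,0,0,0,25,0,0,0,0,-30,0,20,0,0,0,0,-50,0,0,0,0,0,0,-50,0,20,0,0,0,0,0,0,30,0,0,0,0,0,0,0,0,0,0,0]
}}

```text
t: 11.1
eef_pos: [494.3, -265.7, 406.4]
tcp_rot: [1.756, 1.557, -0.154]
ft_force: [-0.3, 0.2, 0.5]
opening: 0.01
```

```bash
python3 -c "
from h import *
print(pose()[:3])
cam('wrist','w12.png');cam('scene','s12.png')"; python3 m.py | head -5
python3 - <<'E'
import cv2
a=cv2.imread('pics/s12.png')[180:400,210:450];cv2.imwrite('pics/s12c.png',cv2.resize(a,None,fx=2.7,fy=2.7,interpolation=2))
E
```

```text
({'t': 11.1, 'joints': array([-0.61193318,  0.39704806,  1.71806804,  0.0073227 ,  1.01386668,
       -0.27602026]), 'qvel': array([ 0.01586376, -0.02701857, -0.0112693 ,  0.0086657 ,  0.01189026,
        0.00654429]), 'tau': array([-1.10798154e+00, -5.44474232e+01, -2.54647601e+01, -4.77553520e-02,
        2.08532985e-02, -3.53706172e-01]), 'eef_pos': array([ 494.26250764, -265.74332851,  406.39098954]), 'tcp_rot': array([ 1.75623996,  1.55672684, -0.15430075]), 'ft_force': array([-0.31693109,  0.17718783,  0.48982316]), 'moment': array([-0.00830585, -0.06626099, -0.01799718]), 'opening': 0.009830421224124988}, array([ 494.26250764, -265.74332851,  406.39098954]), np.float64(-19.46694710031669))
orange [173.30635838 260.97109827] 173 (173.25341796875, 260.8287658691406) 7.5170512199401855 [505.31558709 160.05575186  91.        ]
blue [200.74096386 232.04819277] 166 (200.72222900390625, 232.0) 7.361366271972656 [577.52436642  93.19612005  91.        ]
green [144.59393939 234.16969697] 165 (144.5957489013672, 234.1702117919922) 7.306525707244873 [572.28811259 232.97792819  91.        ]
axis from blue/green [574.90623951 163.08702412  91.        ] dist 139.8798493044997 69.65664013278322
orange dir -177.5058519702551
```

View pics/w12.png

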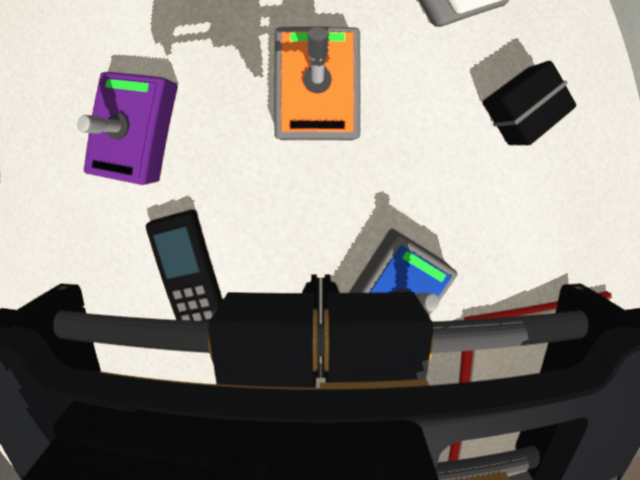

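View pics/s12c.png

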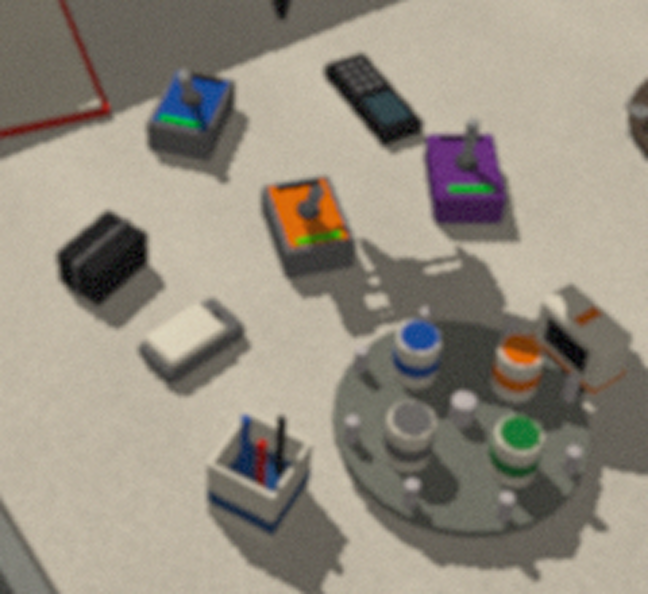

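View pics/top1.png

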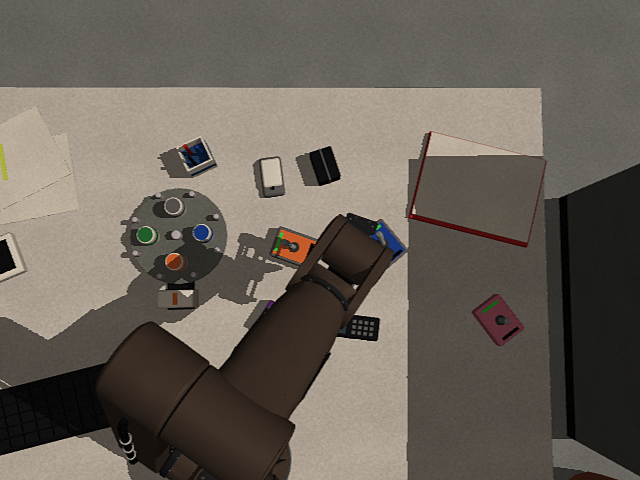

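The wrist view shows the orange box's bat (318,40) over its green bar. The carousel is unchanged at -177.5°, and the loose objects look unmoved. Nothing is in contact with the robot, so I'm handing in.

```bash
python3 -c "
from h import *
print(env.job_done())"
```

```text
the job is handed in; nothing more can be done
None
```

I turned the carousel about 82° clockwise by straddling one rim peg, which put the orange phantom in front of the reader window. I then pushed the orange-faced box's bat over to its green side with closed fingers, backed off and handed the job in at about 11 s. The hand-in gave no verdict.

**Carousel:** the last top view put the orange phantom at -177.5° and the window at about -178.2°. That is an offset of roughly 1 mm against the 12 mm allowed, and it did not change during the switch push. One wrist-camera reading, from the partly cropped green phantom, was about 8° off. I trusted the clear top view instead.

**Switches:** the wrist view showed the orange-faced box's bat leaning over the green bar. The blue-faced box was never touched. Its bat looked unchanged in the scene view, but the arm partly hid it from the top and wrist cameras.

**Loose objects:** the mouse, power brick and pen cup were at the same pixels as at the start. The handset was partly hidden in the last top view, but it looked unmoved in the scene view and I never came near it. The wrist force was about 0 N with the fingers clear of everything.

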